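# Change the fossils round between the instruments

## Task

The three fossils are to change instruments: the ammonite goes to the middle of the light base's glass, the toe bone to the middle of the turntable and the vertebra to the middle of the balance pan. Each instrument takes only one fossil, so set one aside on the free cork mat meanwhile. Put them down without dropping them, the same side up, never let two fossils touch, and leave the petri dish, the vial and the loupe where they are.

Things in the scene. Friction and masses are not known exactly. Their poses are not given: they have to be found in the camera images.
- ammonite: fossil ammonite, a flat ribbed coil of grey-brown stone lying on its flank, 64 x 58 mm across and 21 mm high; 75-145 g. Origin: centre of its underside, z up. Along its own y axis the coil is about 58 mm wide, symmetric about the origin, widest about 10 mm above the underside; along x it is about 64 mm. It starts on the balance.
- toe_bone: fossil toe bone (phalanx), light brown, lying along its own x axis, 83 mm long and 27 mm high: wide blocky joint end (40 mm wide) at -x, slim round shaft in the middle (21 to 25 mm wide along y, its axis 13 mm above the underside), two round knuckles (41 mm wide over both) at +x. Origin: under the middle of the shaft, at underside height, z up; 65-120 g. It starts on the light base.
- vertebra: fossil vertebra, light brown, standing on its flat end face: a waisted round drum 44 mm across at both ends (37 mm at the waist) and 36 mm high, with a bony arch and short spine sticking out to 54 mm towards its own +x. Origin: centre of the drum's underside, z up; 75-130 g. Grasp the drum along its y axis. It starts on the turntable.
- light_base: microscope light base, fixed: a flat black and cream box 190 x 150 mm with a round white glass plate 100 mm across, its front face (with a knob) towards its own -x. Origin: at bench height under the middle of the glass; the glass's top is 30 mm above the origin, the casing's 26 mm.
- balance: compact laboratory balance, fixed and rigid: cream casing 195 x 130 mm, display and keys towards its own -x, round steel pan 116 mm across. Origin: at bench height under the middle of the pan; the pan's top is 50 mm above the origin, the casing's 33 mm.
- turntable: photographic turntable, does not turn by itself or by hand: black foot, round aluminium platter 140 mm across with a grey disc on top and tick marks round the rim. Origin: at bench height under the middle of the platter; the disc's top is 36 mm above the origin.
- cork_mat: the free spot: a square cork mat, 120 x 120 x 6 mm, fixed on the bench, empty at the start. Origin: centre of its underside; top 6 mm above it.
- petri_dish: bystander: closed white petri dish, 63 mm across, 15 mm high, loose on the bench. Origin: centre of its underside.
- vial: bystander: small amber glass vial with black cap, 23 mm across, 46 mm high, standing loose. Origin: centre of its underside.
- loupe: bystander: black stand loupe, 42 mm across, 36 mm high, standing loose. Origin: centre of its underside.
Things that resemble listed ones, but are neither listed nor needed, are in the scene too. What is shaped like the toe_bone but green is not meant.

How it is judged:
On the way:
1. one of the fossils is set aside on the cork mat and let go (((horizontal distance between ammonite and cork_mat below 0.05 m and z of ammonite in the frame of cork_mat between 0.002 and 0.01 m and angle between ammonite's own z axis and vertical below 0.15 rad and linear speed of ammonite below 0.02 m/s and angular speed of ammonite below 0.3 rad/s and contact force between ammonite and the fingers below 0.05 N) or (horizontal distance between toe_bone and cork_mat below 0.05 m and z of toe_bone in the frame of cork_mat between 0.002 and 0.01 m and angle between toe_bone's own z axis and vertical below 0.15 rad and linear speed of toe_bone below 0.02 m/s and angular speed of toe_bone below 0.3 rad/s and contact force between toe_bone and the fingers below 0.05 N) or (horizontal distance between vertebra and cork_mat below 0.05 m and z of vertebra in the frame of cork_mat between 0.002 and 0.01 m and angle between vertebra's own z axis and vertical below 0.15 rad and linear speed of vertebra below 0.02 m/s and angular speed of vertebra below 0.3 rad/s and contact force between vertebra and the fingers below 0.05 N))), for 0.2 s.
At the end, for the whole second after the job is handed in: The ammonite rests on the light base's glass, the toe bone on the turntable and the vertebra on the balance pan, each within 15 mm of the middle, seated (within 4 mm in height), same side up (within about 9 degrees), released and at rest (horizontal distance between ammonite and light_base below 0.015 m and z of ammonite in the frame of light_base between 0.026 and 0.034 m and angle between each of ammonite, toe_bone, vertebra's own z axis and vertical below 0.15 rad and linear speed of each of ammonite, toe_bone, vertebra below 0.02 m/s and angular speed of each of ammonite, toe_bone, vertebra below 0.3 rad/s and contact force between each of ammonite, toe_bone, vertebra and the fingers below 0.05 N and horizontal distance between toe_bone and turntable below 0.015 m and z of toe_bone in the frame of turntable between 0.032 and 0.04 m and horizontal distance between vertebra and balance below 0.015 m and z of vertebra in the frame of balance between 0.046 and 0.054 m); the robot touches nothing.
It fails at once if two fossils touch (contact force between ammonite and toe_bone above 0.3 N or contact force between any of ammonite, toe_bone and vertebra above 0.3 N).
It fails at once if a fossil is dropped: it falls free faster than 0.5 m/s (from more than about 13 mm) ((linear speed of ammonite above 0.5 m/s and contact force between ammonite and the fingers below 0.05 N) or (linear speed of toe_bone above 0.5 m/s and contact force between toe_bone and the fingers below 0.05 N) or (linear speed of vertebra above 0.5 m/s and contact force between vertebra and the fingers below 0.05 N)).
It fails at once if the petri dish, the vial or the loupe is moved by more than 20 mm (distance of any of petri_dish, vial, loupe from where it was at the start of the episode above 0.02 m).
It also fails if it takes over 112 s, if anything falls off the work surface, if the arm or the gripper's body presses on something with over 40 N, if the wrist force passes 120 N, or if a joint passes its speed limit or range.

## Robot

A 7-joint arm with a two-finger parallel gripper is mounted at the origin on the work surface. World frame = base frame: x ahead of the robot, y to its left, z up, the work surface at z = 0. Lengths are in m, angles in rad, forces in N, time in s.
With the tool pointing down it reaches from about 0.425 to 0.95 m from the base axis. Payload 4.7 kg.
Tool frame: the origin (TCP) lies on the centre line of the jaws, within the pads' length; the fingertips stand robot.nose_length ahead of it and the grasp point (between the pads) lies 8 mm behind it (robot.nose_length is the distance from the TCP to the fingertips, in m); z points along the fingers, x is the direction in which the jaws open and shut, and the axes are right-handed (so a half turn about z gives the same grasp; the last joint's range is limited). The gripper opens to 85 mm and grips with 20 to 120 N. Pads are 22 mm wide; open, the fingers measure 114 mm over their backs; the gripper's body (76 mm by 85 mm) begins 54 mm behind the grasp point. The pads swing forward as they close: fully open they stand 13 mm farther back than shut.
Start: joints at [-1.16, 0.469, -0.049, 1.532, 0.024, 1.141, -0.082], TCP at [0.287, 0.611, 0.216] pointing down, gripper open.
Joint ranges: [-2.59, 2.59], [-0.33, 1.99], [-1.39, 1.29], [0.1, 2.45], [-1.04, 4.18], [0.21, 1.99], [-2.66, 2.66]. Speed limits (rad/s): [2.57, 2.57, 3.14, 3.14, 3.14, 3.14, 3.14].

## Interface

Orientations are given as [roll, pitch, yaw] about the fixed x, y, z axes, in that order (R = Rz(yaw) Ry(pitch) Rx(roll)).
In Python, from plant import robot gives the robot as it stands. Calls block until the motion is done:
- robot.goto(position, orientation): joint-space move of the TCP to a pose.
- robot.move_straight(position, vel=0.15, attitude=None, contact_N=None): straight line of the TCP; attitude=None keeps the orientation; vel is the mean speed in m/s. With contact_N (N) it stops when the force on the tool has changed by that much, and returns True; else False.
- robot.move_joints(angles): joint-space move.
- robot.grip(opening, strength=None): opening from 0.0 (shut) to 1.0 (fully open); strength is the grip in N (None keeps the last); returns when the fingers have stopped.
- robot.sleep(seconds).
- robot.inverse_kinematics(position, orientation): joint angles nearest the present ones, or None.
- robot.sense(): the state.
- robot.grab_frame(name): name is "scene" or "side" or "wrist"; returns a dict with "image" (480x640x3 uint8, red, green, blue), "range_z" (480x640 float32, m along the optical axis (not along the pixel's ray), 0 where there is no reading), "fx", "fy", "cx", "cy" (pixels), "R" (3x3) and "t" (3): a world point X has camera coordinates R X + t. Camera axes: x right, y down, z forward; pixel columns grow to the right and rows downward; lengths in m; the calibration is good to about 2 mm. The wrist camera is an equidistant fisheye: a pixel r from the principal point sees the ray r / f radians off the axis. A picture is of the moment at which its call begins.
A pose or a line that the arm cannot do raises robot.IKError and nothing moves.
- robot.close_job(): hands the job in, once; it reports no verdict.
The state is a dict: "t": time; "joint_pos": joint angles; "joint_velocities": joint speeds; "effort": joint torques, N m; "tcp_pos": TCP position; "tcp_rot": TCP orientation; "wrist_force": force on the tool from outside, world axes, zero at the start; "torque": the same for the moment, N m; "opening": opening from 0.0 (shut) to 1.0 (fully open).
Only numpy, scipy, OpenCV 4.12 (cv2) and the standard library are available. Lean on these libraries where they do the work, as an engineer would, in place of code of your own. Each camera call takes 0.05 s, during which the arm holds its last target. There are 200 camera calls.

## Working session

There is one attempt and no reset: what is moved stays moved. The work goes in short steps, each a Python script; the robot and the scene stay as the last script left them, time stands still between calls to the robot, and variables do not carry over. Pictures are saved under pics/ and viewed, about 12 in all and at most 16, crops included, and the job is handed in when it is done.

```bash
ls; mkdir -p pics; python3 - <<'E'
from plant import robot
import cv2,numpy as np
print(robot.sense(), robot.nose_length)
for n in ("scene","side"):
    f=robot.grab_frame(n); cv2.imwrite(f"pics/{n}0.png",f["image"][:,:,::-1]); np.savez(f"{n}0.npz",**f)
    print(n,f["fx"],f["cx"],f["cy"],f["R"],f["t"],(f["range_z"]>0).mean())
E
```

```text
pics
{'t': 0.0, 'joint_pos': array([-1.15991731,  0.46942451, -0.04859039,  1.53371442,  0.02408762,
        1.14102088, -0.08228596]), 'joint_velocities': array([-1.80479446e-03,  1.05649422e-05,  2.29121733e-03, -1.95956122e-04,
        1.22698861e-04, -2.26251635e-04,  9.60084319e-04]), 'effort': array([ 3.91477442e-04, -5.10329354e+01, -4.67049843e-02, -2.37704748e+01,
        1.06543882e-02,  7.69122038e-03,  6.11369771e-06]), 'tcp_pos': array([0.28709626, 0.61020168, 0.21456419]), 'tcp_rot': array([3.14152693e+00, 1.98090568e-03, 1.13105413e+00]), 'wrist_force': array([ 0.86555761, -0.1403007 ,  0.64021144]), 'torque': array([-0.01008288, -0.00874922,  0.0187837 ]), 'opening': 0.9989214178568323} 0.011
scene 472.4163712881756 317.9743016375771 240.69235671137474 [[ 0.37776528  0.92573045 -0.01779121]
 [ 0.64099564 -0.27534207 -0.71645749]
 [-0.66814518  0.25924867 -0.69740386]] [-0.16836108 -0.24650314  1.37294534] 0.996103515625
side 594.5902523830714 323.9048597169319 237.18138542739675 [[ 0.8077172  -0.58916897 -0.02174511]
 [-0.38957976 -0.50568174 -0.76974904]
 [ 0.44251614  0.630211   -0.63797614]] [-0.36529255  0.22163943  1.0834303 ] 0.996005859375
```

View pics/scene0.png

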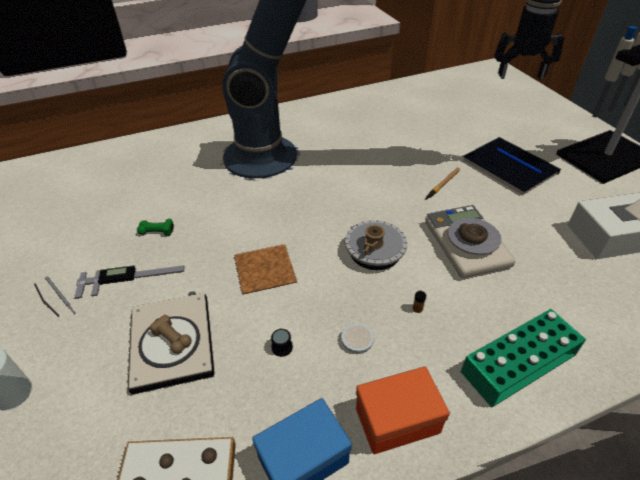

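View pics/side0.png

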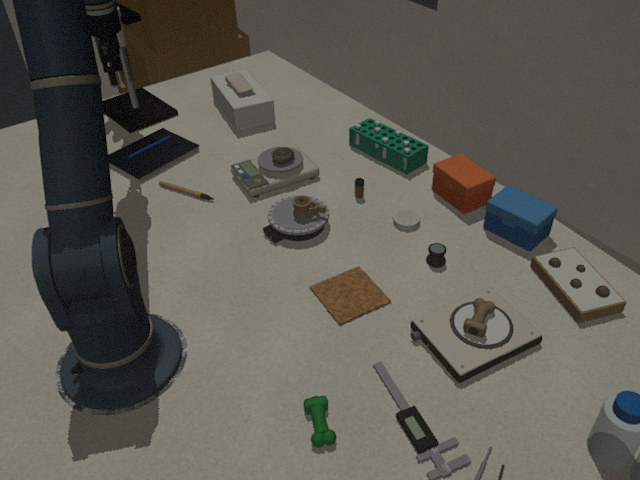

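The scene shows the light base with the toe bone at (170,340), the empty mat at (266,268), and the turntable with the vertebra at (376,243). The balance with the ammonite is at (472,238), the loupe at (282,342), the petri dish at (357,338), the vial at (419,301), and the green decoy at (155,228). The side view agrees. Next I localise them from the depth clouds.

```bash
cat > h.py <<'E'
import numpy as np, cv2
def cloud(f):
    z=f["range_z"]; v,u=np.mgrid[:480,:640]
    P=np.stack([(u-f["cx"])/f["fx"]*z,(v-f["cy"])/f["fy"]*z,z],-1)
    W=(P-f["t"])@f["R"]; W[z<=0]=np.nan
    return W
def near(W,c,r,z0,z1):
    W=W.reshape(-1,3); m=(np.hypot(W[:,0]-c[0],W[:,1]-c[1])<r)&(W[:,2]>z0)&(W[:,2]<z1)
    return W[m]
E
python3 - <<'E'
from h import *
C={}
for n in ("scene","side"):
    C[n]=cloud(dict(np.load(n+"0.npz")))
px=dict(light=(170,355),mat=(266,268),turn=(350,243),bal=(492,238),loupe=(282,338),petri=(357,338),vial=(419,297),toe=(170,338),vert=(376,232),amm=(472,233),blue=(300,440),orange=(400,400),green=(520,350))
for k,(u,v) in px.items(): print(k,C["scene"][v,u].round(3))
# orthographic height/colour view for viewing
S=600; out=[]
for n in ("scene","side"):
    f=dict(np.load(n+"0.npz")); W=C[n].reshape(-1,3); I=f["image"].reshape(-1,3)
    print(n,"bench z",np.nanmedian(W[(abs(W[:,2])<.02)][:,2]))
E
```

```text
light [ 0.594 -0.352  0.032]
mat [ 0.433 -0.12   0.005]
turn [0.462 0.072 0.034]
bal [0.585 0.358 0.05 ]
loupe [ 0.643 -0.152  0.037]
petri [ 0.684 -0.017  0.015]
vial [0.664 0.127 0.046]
toe [ 0.574 -0.343  0.053]
vert [0.486 0.122 0.07 ]
amm [0.565 0.317 0.063]
blue [ 0.85  -0.192  0.078]
orange [ 0.851 -0.025  0.077]
green [0.841 0.224 0.053]
scene bench z 0.00022372456537191106
side bench z 0.0008314331076030272
```

```bash
python3 - <<'E'
from h import *
from scipy.optimize import least_squares
C={n:cloud(dict(np.load(n+"0.npz"))) for n in ("scene","side")}
def hullfit(P,R):
    h=cv2.convexHull(P[:,:2].astype(np.float32))[:,0]
    s=least_squares(lambda c:np.hypot(*(h-c).T)-R,P[:,:2].mean(0),loss="soft_l1",f_scale=.002)
    return s.x.round(4), np.round(s.fun.std()*1e3,2)
for n,W in C.items():
    print(n)
    print(" pan",hullfit(near(W,(.57,.32),.075,.044,.056),.058))
    print(" turn",hullfit(near(W,(.475,.115),.085,.030,.041),.070))
    for nm,c,z0,z1,r in (("mat",(.433,-.12),.0035,.012,.1),("case",(.575,-.343),.02,.031,.14)):
        P=near(W,c,r,z0,z1); print(" ",nm,cv2.minAreaRect((P[:,:2]*1000).astype(np.float32)))
    # light base glass: dark ring at casing height
    for nm,c,z0,r in (("toe",(.575,-.343),.036,.06),("vert",(.475,.115),.043,.065),("amm",(.57,.32),.056,.06)):
        P=near(W,c,r,z0,.15); R=cv2.minAreaRect((P[:,:2]*1000).astype(np.float32))
        print(" ",nm,len(P),P[:,:2].mean(0).round(4),P[:,2].max().round(4),R)
        np.save(f"{nm}_{n}.npy",P)
    P=near(W,(.475,.115),.065,.064,.08);R=cv2.minAreaRect((P[:,:2]*1000).astype(np.float32));print(" verttop",len(P),R)
    f=dict(np.load(n+"0.npz")); I=f["image"].astype(int)
    # white glass
    m=(I.min(-1)>120)&(abs(W[...,2]-.03)<.006)&(np.hypot(W[...,0]-.575,W[...,1]+.343)<.06)
    print(" glass",m.sum(),hullfit(W[m],.05), np.median(W[m][:,2]) if m.any() else None)
    for nm,(u0,v0) in (("pan",(.57,.32)),):pass
E
```

```text
scene
 pan (array([0.5593, 0.3279]), np.float64(0.62))
 turn (array([0.4773, 0.1269]), np.float64(1.04))
  mat ((431.4052429199219, -120.41004180908203), (180.6908721923828, 164.2803955078125), 24.932592391967773)
  case ((541.739501953125, -346.8771057128906), (147.34800720214844, 202.9440155029297), 82.00321197509766)
  toe 728 [ 0.5618 -0.3428] 0.0599 ((558.6959838867188, -342.41693115234375), (85.60787963867188, 40.286285400390625), 27.616884231567383)
  vert 444 [0.4934 0.1101] 0.0755 ((496.23974609375, 110.69781494140625), (40.82435989379883, 72.02413177490234), 63.55182647705078)
  amm 466 [0.5664 0.3157] 0.0731 ((564.7581787109375, 318.23675537109375), (62.003108978271484, 53.65655517578125), 54.67074203491211)
 verttop 256 ((495.8691101074219, 110.9624252319336), (39.79060363769531, 71.34333801269531), 60.95985794067383)
 glass 1690 (array([ 0.583 , -0.3396]), np.float64(5.62)) 0.029121593718570968
side
 pan (array([0.5546, 0.3292]), np.float64(1.62))
 turn (array([0.4728, 0.1273]), np.float64(1.04))
  mat ((425.7899169921875, -127.50916290283203), (181.3363494873047, 181.60873413085938), 76.47193908691406)
  case ((537.9979858398438, -346.9125061035156), (149.669921875, 198.17922973632812), 81.65022277832031)
  toe 615 [ 0.55   -0.3462] 0.0613 ((553.68408203125, -342.0616760253906), (82.02141571044922, 40.287715911865234), 26.7662296295166)
  vert 479 [0.4819 0.1069] 0.077 ((490.4150390625, 110.7012939453125), (45.14356994628906, 70.5055160522461), 57.47275161743164)
  amm 296 [0.5537 0.3147] 0.0736 ((557.0696411132812, 318.73797607421875), (59.67294692993164, 55.58562088012695), 65.43629455566406)
 verttop 222 ((489.26361083984375, 112.61795043945312), (42.40443420410156, 66.36006164550781), 56.227054595947266)
 glass 763 (array([ 0.5591, -0.3473]), np.float64(1.57)) 0.030563232221666826
```

```bash
python3 - <<'E'
import cv2,numpy as np
a=cv2.imread("pics/scene0.png");b=cv2.imread("pics/side0.png")
f=lambda I,u,v,r=36:cv2.resize(I[v-r:v+r,u-r:u+r],(260,260),interpolation=cv2.INTER_CUBIC)
cv2.imwrite("pics/crops.png",np.vstack([np.hstack([f(a,170,340,50),f(a,376,243),f(a,472,238)]),np.hstack([f(b,481,322,50),f(b,300,214),f(b,281,160)])]))
E
```

```text
(no output)
```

View pics/crops.png

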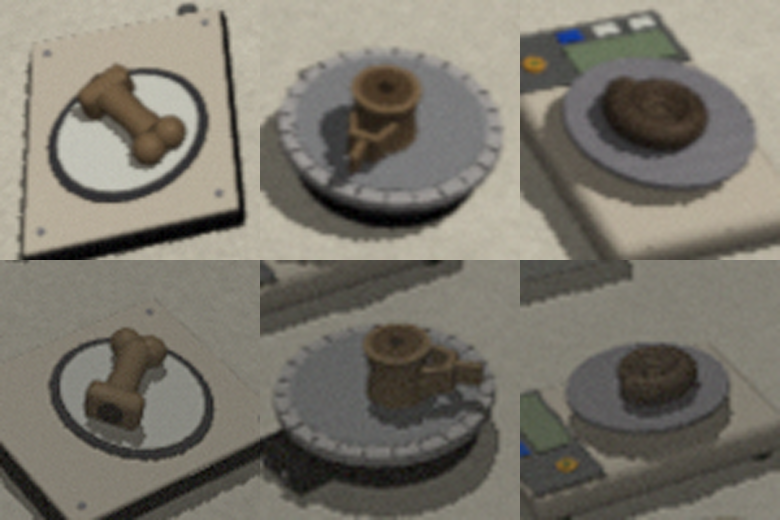

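```bash
cat >> h.py <<'E'
def wrays(f,uv):
    uv=np.atleast_2d(np.asarray(uv,float)); d=(uv-[f["cx"],f["cy"]])/[f["fx"],f["fy"]]
    th=np.hypot(*d.T)[:,None]; s=np.where(th>1e-9,np.sin(th)/np.maximum(th,1e-9),1)
    r=np.hstack([d*s,np.cos(th)])@f["R"]; return -f["R"].T@f["t"], r
def wplane(f,uv,z):
    o,r=wrays(f,uv); return o+r*((z-o[2])/r[:,2])[:,None]
def wproj(f,P):
    p=np.atleast_2d(P)@f["R"].T+f["t"]; th=np.arctan2(np.hypot(p[:,0],p[:,1]),p[:,2])
    return th[:,None]*p[:,:2]/np.hypot(p[:,0],p[:,1])[:,None]*[f["fx"],f["fy"]]+[f["cx"],f["cy"]]
def ortho(f,c,r,z,n=400):
    "top-down rectified patch at plane z; rows=+x up, cols=-y right"
    g=np.linspace(r,-r,n); X,Y=np.meshgrid(c[0]+g,c[1]+g,indexing="ij")
    uv=wproj(f,np.stack([X,Y,0*X+z],-1).reshape(-1,3)).reshape(n,n,2).astype(np.float32)
    return cv2.remap(f["image"],uv,None,cv2.INTER_LINEAR)
E
python3 - <<'E'
from plant import robot
from h import *
ims=[]
for n,c,z in (("amm",(.557,.3285),.05),("vert",(.475,.127),.036),("mat",(.43,-.125),.006),("toe",(.56,-.343),.03)):
    yaw=np.arctan2(c[1],c[0])
    try: robot.goto([c[0],c[1],.26],[np.pi,0,yaw])
    except robot.IKError as e: print(n,e); continue
    s=robot.sense(); f=robot.grab_frame("wrist"); np.savez(f"w_{n}.npz",**f)
    o=-f["R"].T@f["t"]; print(n,s["t"],s["tcp_pos"].round(4),s["joint_pos"].round(2),"cam",o.round(4),"ax",f["R"][2].round(3),f["fx"])
    ims.append((f["image"],ortho(f,c,.09,z,300)))
cv2.imwrite("pics/w1.png",np.vstack([np.hstack([cv2.resize(a,(400,300))[:,:,::-1],b[:,:,::-1]]) for a,b in ims[:2]]))
cv2.imwrite("pics/w2.png",np.vstack([np.hstack([cv2.resize(a,(400,300))[:,:,::-1],b[:,:,::-1]]) for a,b in ims[2:]]))
E
```

```text
amm 1.5583 [0.5555 0.3309 0.2596] [-0.73  0.39  0.17  1.56 -0.07  1.2  -0.  ] cam [0.5144 0.3995 0.4192] ax [ 0.159 -0.266 -0.951] 371.64829954431775
vert 2.4833 [0.4756 0.129  0.2603] [-0.61  0.12  0.29  1.91 -0.04  1.11 -0.04] cam [0.4539 0.206  0.4198] ax [ 0.084 -0.298 -0.951] 371.64829954431775
mat 3.5333 [ 0.4309 -0.1231  0.26  ] [-0.35  0.03  0.56  2.01 -0.02  1.1  -0.06] cam [ 0.4519 -0.0463  0.4194] ax [-0.083 -0.298 -0.951] 371.64829954431775
toe 4.5833 [ 0.5603 -0.3412  0.2597] [-0.06  0.5   0.81  1.56 -0.37  1.25  0.26] cam [ 0.6008 -0.2731  0.4192] ax [-0.159 -0.263 -0.951] 371.64829954431775
```

View pics/w1.png

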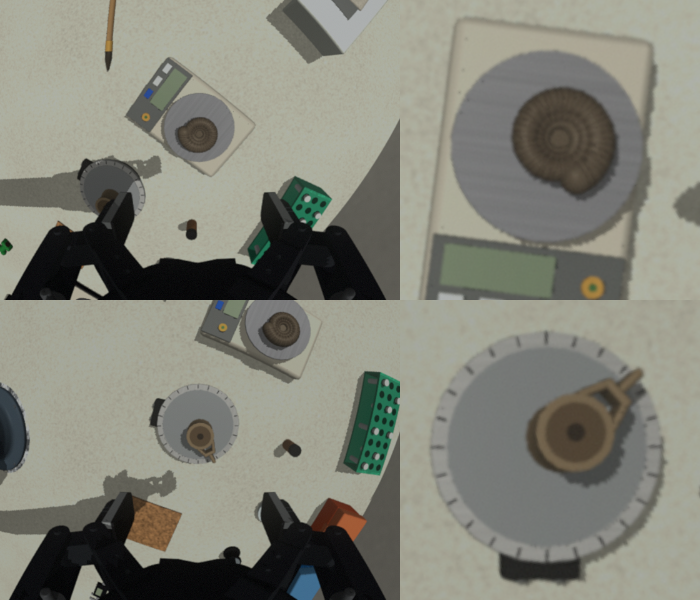

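View pics/w2.png

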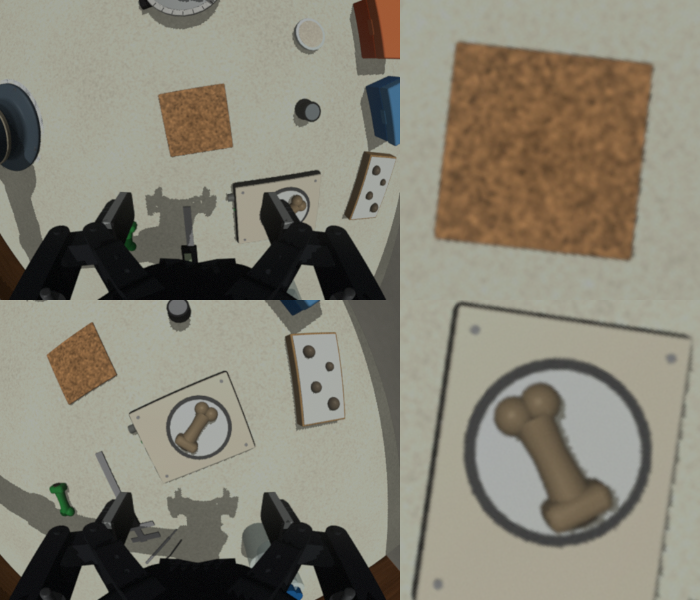

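The wrist views are clear. In the rectified patches (0.6 mm/px) the pan is at about (547,147) with the ammonite at (563,140). The platter is at (547,447) with the vertebra's drum top at (575,432) and its spine to the upper right. The mat centre is about (544,150) and the glass ring about (558,452), with the bone's knuckles up-left. Now I fit poses from masks.

```bash
python3 - <<'E'
from h import *
L=lambda n:dict(np.load(f"w_{n}.npz"))
def xy(p,c,r,n): p=np.asarray(p,float); return np.array([c[0]+r-2*r*p[1]/(n-1),c[1]+r-2*r*p[0]/(n-1)])
r,n=.1,800; rows=[]
def big(m):
    k,_=cv2.findContours(m.astype(np.uint8),cv2.RETR_EXTERNAL,cv2.CHAIN_APPROX_NONE); return max(k,key=cv2.contourArea)
def run(name,c,z,fn,tag,ell=True):
    I=ortho(L(name),c,r,z,n); m=fn(I.astype(float)); m=cv2.morphologyEx(m.astype(np.uint8),cv2.MORPH_OPEN,np.ones((7,7)))
    k=big(cv2.morphologyEx(m,cv2.MORPH_CLOSE,np.ones((15,15)))); h=cv2.convexHull(k)
    e=cv2.fitEllipse(h); R=cv2.minAreaRect(k); s=2*r/(n-1)
    D=I[:,:,::-1].copy(); cv2.drawContours(D,[k],-1,(0,0,255),2); rows.append(cv2.resize(D,(260,260)))
    print(tag,"ellC",xy(e[0],c,r,n).round(4),np.round(np.array(e[1])*s,4),round(e[2]),"rectC",xy(R[0],c,r,n).round(4),np.round(np.array(R[1])*s,4),round(R[2],1))
    return k,I
brown=lambda t:(lambda I:(I[...,0]/(I[...,2]+1)>t))
gray=lambda I:((I.max(-1)-I.min(-1))<14)&(I.max(-1)>70)
run("amm",(.557,.3285),.06,brown(1.3),"amm@.06")
run("amm",(.557,.3285),.05,lambda I:I[...,0]/(I[...,2]+1)<1.08,"pan")
k,I=run("vert",(.475,.127),.072,brown(1.3),"vert@.072")
run("vert",(.475,.127),.036,lambda I:(I[...,0]/(I[...,2]+1)<1.08)&(I[...,1]>60),"turn")
run("mat",(.43,-.125),.006,brown(1.5),"mat")
run("toe",(.56,-.343),.043,brown(1.3),"toe@.043")
def glass(I):
    return (I[...,0]/(I[...,2]+1)<1.1)&(np.hypot(*(np.indices(I.shape[:2])-400))<260)&(I[...,1]<160)
run("toe",(.56,-.343),.03,glass,"ring")
rows.append(rows[0]*0); rows.append(rows[0]*0)
cv2.imwrite("pics/masks.png",np.vstack([np.hstack(rows[:3]),np.hstack(rows[3:6])]));cv2.imwrite("pics/ring.png",rows[6])
I=ortho(L("vert"),(.475,.127),.05,.072,500);cv2.imwrite("pics/v.png",I[:,:,::-1])
E
```

```text
amm@.06 ellC [0.5617 0.3221] [0.0551 0.0598] 148 rectC [0.5636 0.3214] [0.0582 0.0536] 24.6
pan ellC [0.5103 0.3465] [0.158  0.2185] 22 rectC [0.5368 0.3451] [0.1597 0.1667] 90.0
vert@.072 ellC [0.4884 0.1129] [0.0433 0.0759] 58 rectC [0.4855 0.1117] [0.0421 0.0714] 69.7
turn ellC [0.48   0.1243] [0.1729 0.2589] 132 rectC [0.475 0.127] [0.2 0.2] 0.0
mat ellC [ 0.4293 -0.1218] [0.1492 0.1686] 12 rectC [ 0.4293 -0.1211] [0.1189 0.1186] 6.5
toe@.043 ellC [ 0.5568 -0.3427] [0.0614 0.0898] 151 rectC [ 0.5567 -0.3425] [0.0849 0.0396] 62.9
ring ellC [ 0.5587 -0.3477] [0.113  0.1134] 146 rectC [ 0.5586 -0.3475] [0.1125 0.113 ] 2.7
```

View pics/masks.png

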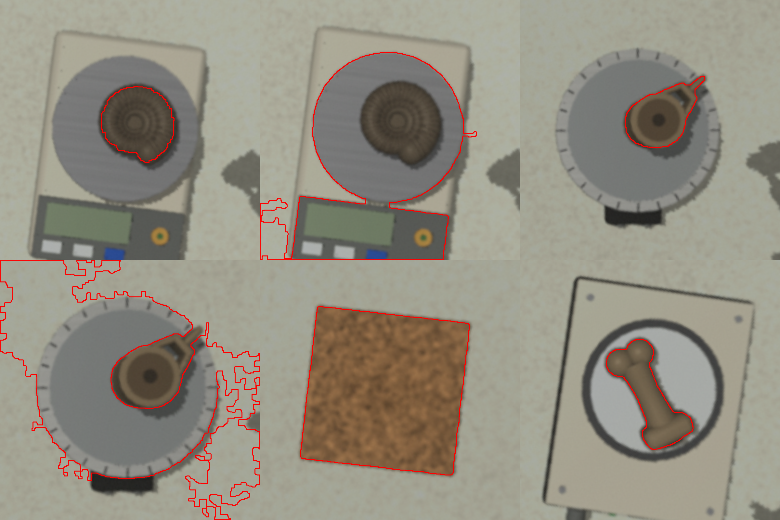

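```bash
python3 - <<'E'
from h import *
f=dict(np.load("w_amm.npz")); c=(.557,.3285); r=.1;n=800
I=ortho(f,c,r,.06,n).astype(float)
for t in (1.15,1.22):
    m=((I[...,0]/(I[...,2]+1)>t)).astype(np.uint8); g=np.indices((n,n))
    m[np.hypot(g[0]-380,g[1]-420)>150]=0
    m=cv2.morphologyEx(m,cv2.MORPH_OPEN,np.ones((7,7)));k=max(cv2.findContours(m,0,1)[0],key=cv2.contourArea)[:,0]
    P=np.stack([c[0]+r-2*r*k[:,1]/(n-1),c[1]+r-2*r*k[:,0]/(n-1)],1)
    for a in range(0,180,15):
        d=np.array([np.cos(np.radians(a)),np.sin(np.radians(a))]); p=P@d; q=P@np.array([-d[1],d[0]])
        print(t,a,round((p.max()-p.min())*1e3,1),"mid",(((p.max()+p.min())/2*d+(q.max()+q.min())/2*np.array([-d[1],d[0]]))).round(4))
f=dict(np.load("w_vert.npz")); J=ortho(f,(.475,.127),.05,.072,500)
g=cv2.GaussianBlur(cv2.cvtColor(J,cv2.COLOR_RGB2GRAY),(5,5),0)
h=cv2.HoughCircles(g,cv2.HOUGH_GRADIENT,1,200,param1=60,param2=15,minRadius=95,maxRadius=125)
print("drum",h); 
if h is not None:
    u,v,R=h[0,0]; D=np.array([.475+.05-.1*v/499,.127+.05-.1*u/499]); print(D,R*.0002)
for s in ("scene","side"):
    P=np.load(f"vert_{s}.npy"); T=P[P[:,2]>.068]
    d=np.hypot(*(P[:,:2]-P[:,:2].mean(0)).T); i=d.argsort()[-12:]; q=P[i].mean(0)
    H=T[:,:2]; print(s,"tip",q.round(4),"top mean",H.mean(0).round(4),len(H))
E
```

```text
1.15 0 61.1 mid [0.5611 0.3222]
1.15 15 63.0 mid [0.5606 0.3219]
1.15 30 62.9 mid [0.5612 0.3215]
1.15 45 62.3 mid [0.5621 0.3211]
1.15 60 61.3 mid [0.563  0.3214]
1.15 75 60.4 mid [0.5623 0.3223]
1.15 90 59.3 mid [0.5611 0.3222]
1.15 105 58.4 mid [0.5606 0.3219]
1.15 120 57.2 mid [0.5612 0.3215]
1.15 135 56.3 mid [0.5621 0.3211]
1.15 150 55.9 mid [0.563  0.3214]
1.15 165 58.3 mid [0.5623 0.3223]
1.22 0 60.6 mid [0.5611 0.3222]
1.22 15 62.1 mid [0.5606 0.3219]
1.22 30 62.1 mid [0.5612 0.3215]
1.22 45 61.4 mid [0.5621 0.3212]
1.22 60 60.4 mid [0.5632 0.3215]
1.22 75 59.6 mid [0.5623 0.3223]
1.22 90 58.3 mid [0.5611 0.3222]
1.22 105 57.6 mid [0.5606 0.3219]
1.22 120 56.5 mid [0.5612 0.3215]
1.22 135 55.4 mid [0.5621 0.3212]
1.22 150 55.1 mid [0.5632 0.3215]
1.22 165 57.6 mid [0.5623 0.3223]
drum None
scene tip [0.5186 0.0798 0.0573] top mean [0.4838 0.1178] 222
side tip [0.512  0.0813 0.0556] top mean [0.4776 0.118 ] 188
```

View pics/v.png

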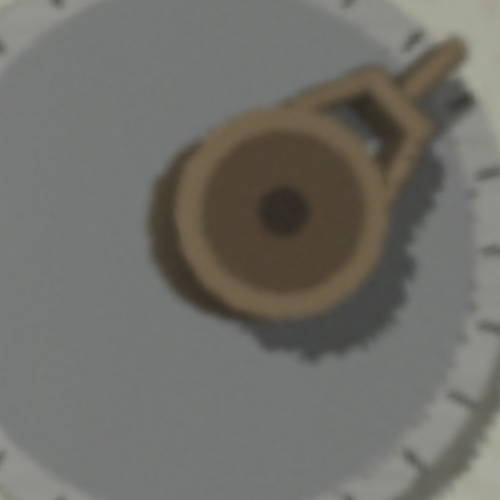

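The drum top centre is at pixel (283,212), which is world (0.482, 0.120), and the spine points to about -48°. I start with the toe bone, going to the mat, and probe the glass softly to learn the fingertip height.

```bash
cat >> h.py <<'E'
PI=np.pi
def st(robot,tag=""):
    s=robot.sense(); print(tag,"t",round(s["t"],1),"tcp",s["tcp_pos"].round(4),"F",s["wrist_force"].round(1),"open",round(s["opening"],3)); return s
E
python3 - <<'E'
from plant import robot
from h import *
c=(.5567,-.3425); o=[PI,0,np.radians(-63)]
robot.goto([*c,.15],o); robot.grip(.55,20); robot.sleep(.3); st(robot,"above")
robot.move_straight([*c,.06],vel=.15); robot.sleep(.2); st(robot)
hit=robot.move_straight([*c,.034],vel=.02,contact_N=4); st(robot,hit)
f=robot.grab_frame("wrist"); cv2.imwrite("pics/g1.png",f["image"][:,:,::-1])
E
```

```text
above t 5.9 tcp [ 0.5567 -0.3425  0.1499] F [-0.1  0.6  0.4] open 0.547
 t 6.9 tcp [ 0.5573 -0.343   0.0612] F [ 0.4  0.3 -0.2] open 0.552
False t 8.3 tcp [ 0.5568 -0.3426  0.0342] F [ 0.3 -0.6 -0.3] open 0.551
```

View pics/g1.png

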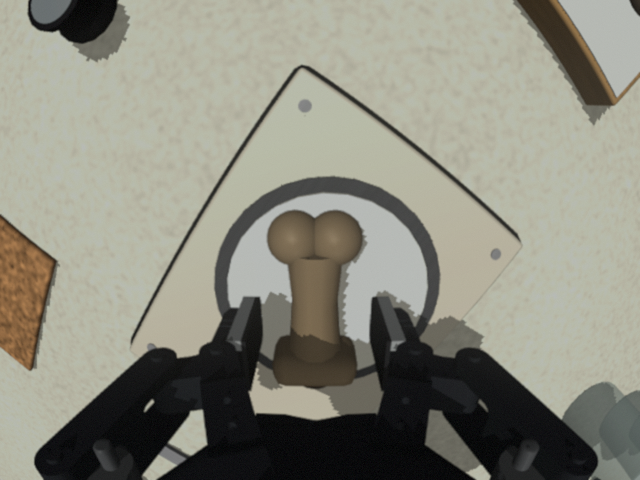

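The jaws straddle the shaft centrally, with the bone at (318,300) between pads at about (245,335) and (390,335). There was no touch yet, so the pads stand back when open. I'll close nearer to the shaft, then probe.

```bash
python3 - <<'E'
from plant import robot
from h import *
c=(.5567,-.3425)
print(robot.nose_length)
robot.move_straight([*c,.05],vel=.1); robot.grip(.38,20); st(robot)
hit=robot.move_straight([*c,.030],vel=.02,contact_N=4); s=st(robot,hit)
print(robot.nose_length)
if hit:
    robot.move_straight([*c,s["tcp_pos"][2]+.004],vel=.03)
    robot.grip(0.0,40); st(robot,"closed")
E
```

```text
0.011
 t 9.0 tcp [ 0.5566 -0.3423  0.0497] F [-0.9  0.3 -0.5] open 0.38
False t 10.1 tcp [ 0.5568 -0.3426  0.0301] F [-0.   0.3  0.7] open 0.378
0.011
```

```bash
python3 - <<'E'
from plant import robot
from h import *
f=robot.grab_frame("side"); cv2.imwrite("pics/g2.png",cv2.resize(f["image"][210:410,380:580,::-1],(600,600),interpolation=cv2.INTER_CUBIC))
E
```

```text
(no output)
```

View pics/g2.png

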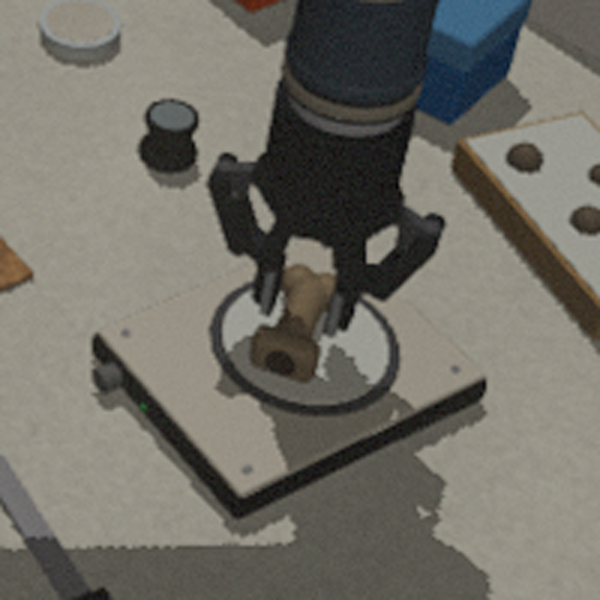

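The tips (about (262,305) and (340,330)) are beside the shaft, close above the glass. I'll keep probing down gently.

```bash
python3 - <<'E'
from plant import robot
from h import *
c=(.5567,-.3425)
hit=robot.move_straight([*c,.016],vel=.015,contact_N=4); s=st(robot,hit)
if hit:
    z=s["tcp_pos"][2]; robot.move_straight([*c,z+.006],vel=.03); robot.sleep(.2); st(robot)
    robot.grip(0.0,40); st(robot,"closed")
E
```

```text
False t 11.2 tcp [ 0.5568 -0.3426  0.0161] F [ 0.1  0.3 -0.1] open 0.383
```

```bash
python3 - <<'E'
from plant import robot
from h import *
s=st(robot); f=robot.grab_frame("wrist"); np.savez("now.npz",**f)
v,u=np.mgrid[:480,:640]; o,r=wrays(f,np.stack([u,v],-1).reshape(-1,2)); ax=f["R"][2]
W=(o+r*(f["range_z"].reshape(-1)/(r@ax))[:,None]).reshape(480,640,3)
I=f["image"].astype(int); m=(I.max(-1)<75)
p=s["tcp_pos"]; d=np.array([np.cos(s["tcp_rot"][2]),np.sin(s["tcp_rot"][2])]); e=np.array([-d[1],d[0]])
a=(W[...,:2]-p[:2])@d; b=(W[...,:2]-p[:2])@e
for sg in(1,-1):
    k=m&(sg*a>.008)&(sg*a<.05)&(abs(b)<.02)&(f["range_z"]>0); Z=W[k]; print(sg,k.sum(),"zmin",np.percentile(Z[:,2],[1,5,20,50]).round(4) if k.any() else "")
for nm in ("scene","side"):
    g=robot.grab_frame(nm); C=cloud(g); J=g["image"].astype(int); a=(C[...,:2]-p[:2])@d; b=(C[...,:2]-p[:2])@e
    for sg in(1,-1):
        k=(J.max(-1)<60)&(sg*a>.008)&(sg*a<.045)&(abs(b)<.014)&(C[...,2]>.0); Z=C[k]; print(nm,sg,k.sum(),np.percentile(Z[:,2],[1,5,20,50]).round(4) if k.any() else "")
print("glass near",np.median(W[(abs(W[...,0]-.5587-.0)<.05)&(abs(W[...,1]+.3476)<.05)&(I.min(-1)>120)][:,2]))
x=f["image"][150:,100:540,::-1]
cv2.imwrite("pics/g3.png",x)
E
```

```text
t 11.2 tcp [ 0.5568 -0.3426  0.0161] F [ 0.1  0.3 -0.1] open 0.383
1 19507 zmin [0.0446 0.0579 0.0873 0.1063]
-1 20291 zmin [0.0286 0.0442 0.0839 0.1052]
scene 1 1136 [0.0455 0.0638 0.0942 0.1944]
scene -1 404 [0.0366 0.0447 0.069  0.0886]
side 1 646 [0.0465 0.0597 0.0886 0.1441]
side -1 487 [0.0426 0.0535 0.0849 0.1382]
glass near 0.030880207148186456
```

View pics/g3.png

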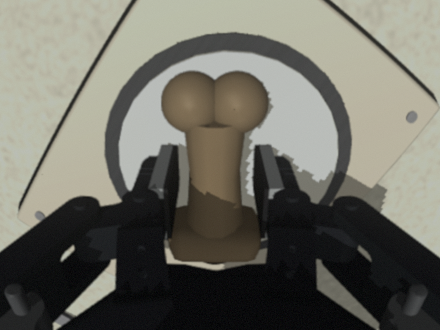

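The jaws are well aligned, but depth puts the fingertips near z≈0.04, about 10 mm above the glass. They are well behind where the reported TCP and nose length would place them. I trust the touch and keep descending in contact mode.

```bash
python3 - <<'E'
from plant import robot
from h import *
c=(.5567,-.3425)
hit=robot.move_straight([*c,-.004],vel=.012,contact_N=4); s=st(robot,hit)
if hit:
    z=s["tcp_pos"][2]; robot.move_straight([*c,z+.006],vel=.03); robot.sleep(.2); st(robot)
    robot.grip(0.0,40); st(robot,"closed")
E
```

```text
True t 11.9 tcp [ 0.5567 -0.3425  0.0138] F [0.2 0.9 4.7] open 0.379
 t 12.5 tcp [ 0.5566 -0.3423  0.0196] F [ 0.6 -0.2 -0. ] open 0.379
closed t 12.8 tcp [ 0.5567 -0.3425  0.0198] F [-0.4  0.2  1.9] open 0.244
```

```bash
python3 - <<'E'
from plant import robot
from h import *
c=(.5567,-.3425); m=(.44,-.1225); o=[PI,0,np.radians(-63)]
robot.move_straight([*c,.06],vel=.06); st(robot,"lift")
robot.move_straight([*c,.17],vel=.2); 
for z in (.17,-.006): print(robot.inverse_kinematics([*m,z],o))
f=robot.grab_frame("wrist"); g=robot.grab_frame("side")
cv2.imwrite("pics/g4.png",np.hstack([cv2.resize(f["image"],(400,300))[:,:,::-1],cv2.resize(g["image"][110:350,370:640],(338,300))[:,:,::-1]]))
st(robot)
E
```

```text
lift t 13.6 tcp [ 0.5566 -0.3422  0.0598] F [-0.3  0.2 -0.9] open 0.243
[-0.73761627  0.26542658  1.09451881  2.1238046  -0.29838149  0.91574881
 -0.57210895]
[-0.38404728  0.57116898  0.72215649  2.24842094 -0.72781311  0.56708427
 -0.20137156]
 t 14.4 tcp [ 0.5559 -0.3415  0.168 ] F [ 0.7 -0.4 -1.7] open 0.243
```

View pics/g4.png

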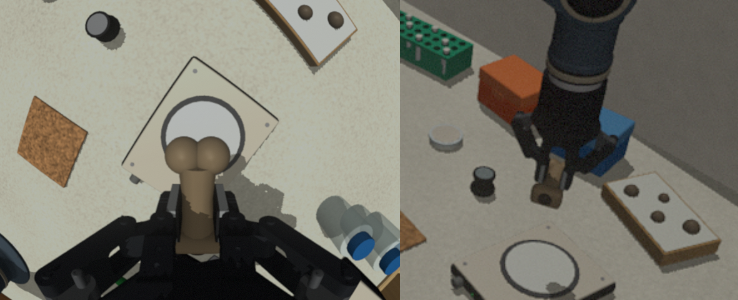

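The bone is held level, with the knuckles at (197,153) and the joint end at (200,245), and the loupe is clear. Now I place it on the mat.

```bash
cat >> h.py <<'E'
def place(robot,c,yaw,zt,nopen,up=.20):
    "carry high, come down to zt (TCP height at which it was seated) feeling for contact, let go"
    o=[PI,0,yaw]
    robot.goto([*c,max(.17,zt+.1)],o); robot.move_straight([*c,zt+.03],vel=.15); robot.sleep(.2)
    hit=robot.move_straight([*c,zt-.004],vel=.015,contact_N=3); s=st(robot,f"place {hit}")
    robot.grip(nopen); robot.sleep(.3); st(robot,"released")
    robot.move_straight([*c,s["tcp_pos"][2]+.06],vel=.08); robot.move_straight([*c,up],vel=.2); st(robot,"up")
def pick(robot,c,yaw,surf,pre,off,strength,lift=.004):
    "straddle at opening pre, feel the support with the fingertips (expected TCP = surf+off), raise, grip"
    o=[PI,0,yaw]
    robot.goto([*c,.19],o); robot.grip(pre,20); robot.move_straight([*c,surf+off+.02],vel=.12); robot.sleep(.2)
    hit=robot.move_straight([*c,surf+off-.02],vel=.012,contact_N=4); s=st(robot,f"touch {hit}")
    if not hit: return None
    z=s["tcp_pos"][2]+lift; robot.move_straight([*c,z],vel=.03); robot.sleep(.2)
    robot.grip(0.0,strength); s=st(robot,"closed"); return s["tcp_pos"][2]
E
python3 - <<'E'
from plant import robot
from h import *
robot.goto([.50,-.23,.18],[PI,0,np.radians(-63)])
place(robot,(.44,-.1225),np.radians(-63),.006-.0102,.5)
f=robot.grab_frame("wrist"); np.savez("w_mat2.npz",**f)
I=ortho(f,(.44,-.1225),.09,.019,400); cv2.imwrite("pics/m2.png",I[:,:,::-1])
E
```

```text
place True t 18.6 tcp [ 0.4401 -0.1225 -0.0043] F [0.  0.2 4.9] open 0.244
released t 19.2 tcp [ 0.4394 -0.1222 -0.0048] F [-0.2  0.4  0.2] open 0.499
up t 21.0 tcp [ 0.4392 -0.122   0.199 ] F [0.1 0.5 0.1] open 0.5
```

View pics/m2.png

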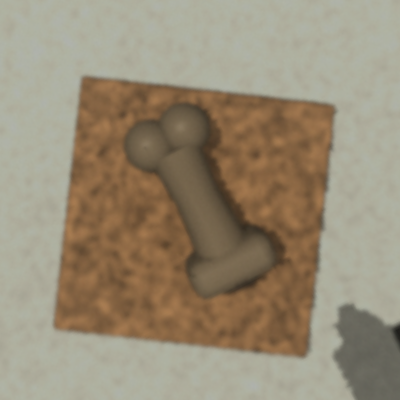

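The bone lies flat in the mat's middle, centre near (200,200) in the patch, and it seated at the predicted height. Next, the ammonite goes to the glass.

```bash
python3 - <<'E'
from plant import robot
from h import *
robot.goto([.55,.1,.22],[PI,0,np.radians(60)])
c=(.561,.322); z=pick(robot,c,np.radians(108),.05,.85,-.018,40)
print(z)
if z is not None:
    robot.move_straight([*c,z+.03],vel=.05); st(robot,"lift")
    robot.move_straight([*c,.2],vel=.15); 
    f=robot.grab_frame("wrist"); g=robot.grab_frame("scene")
    cv2.imwrite("pics/a1.png",np.hstack([cv2.resize(f["image"],(400,300))[:,:,::-1],cv2.resize(g["image"][90:290,370:636],(400,300))[:,:,::-1]]))
    st(robot)
E
```

```text
touch True t 27.4 tcp [0.561  0.322  0.0259] F [-0.9 -0.3  3.7] open 0.85
closed t 28.2 tcp [0.5613 0.3222 0.0302] F [0.5 0.9 1.5] open 0.664
0.030205200054265594
lift t 28.9 tcp [0.5608 0.322  0.0601] F [ 0.  -0.  -1.3] open 0.669
 t 30.1 tcp [0.5603 0.3217 0.1986] F [ 0.3 -0.9 -1. ] open 0.669
```

View pics/a1.png

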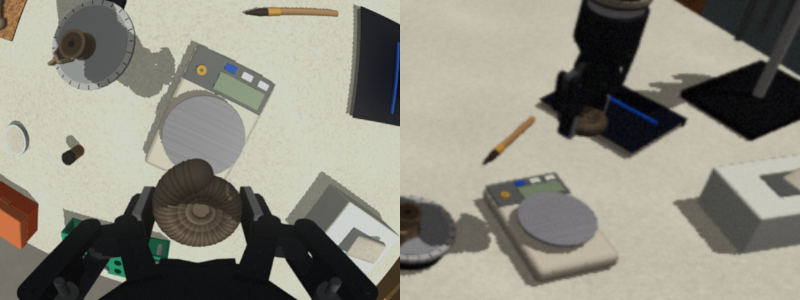

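The ammonite is held level across its 58 mm width, at (200,205) between the pads with the aperture pointing away. Now I place it on the glass.

```bash
python3 - <<'E'
from plant import robot
from h import *
robot.goto([.62,0,.23],[PI,0,np.radians(78)])
place(robot,(.5587,-.3476),np.radians(46),.0302-.02,.85,up=.24)
f=robot.grab_frame("wrist"); np.savez("w_amm2.npz",**f)
for t in ("z",):
    c=(.5587,-.3476); n=800;r=.1; I=ortho(f,c,r,.04,n).astype(float)
    g=np.indices((n,n)); m=((I[...,0]/(I[...,2]+1)>1.22)&(np.hypot(*(g-400))<195)).astype(np.uint8)
    m=cv2.morphologyEx(m,cv2.MORPH_OPEN,np.ones((7,7)));k=max(cv2.findContours(m,0,1)[0],key=cv2.contourArea); R=cv2.minAreaRect(k)
    print("amm mm off",((399.5-R[0][1])*.25,(399.5-R[0][0])*.25),np.array(R[1])*.25)
    I=ortho(f,c,r,.03,n).astype(float); m=((I[...,0]/(I[...,2]+1)<1.1)&(np.hypot(*(g-400))<260)&(I[...,1]<160)&(np.hypot(*(g-400))>170)).astype(np.uint8)
    k=max(cv2.findContours(m,0,1)[0],key=cv2.contourArea);R=cv2.minAreaRect(k);print("ring off",((399.5-R[0][1])*.25,(399.5-R[0][0])*.25),np.array(R[1])*.25)
E
```

```text
place True t 35.7 tcp [ 0.5587 -0.3476  0.0102] F [-0.8 -0.   5.3] open 0.666
released t 36.3 tcp [ 0.5579 -0.3469  0.0089] F [-0.2  0.7 -0.3] open 0.852
up t 38.2 tcp [ 0.5581 -0.3469  0.2385] F [ 0.9 -0.3  0.2] open 0.848
amm mm off (0.9682998657226562, -2.4569015502929688) [59.42868423 53.53735733]
ring off (-0.3782958984375, 0.073974609375) [113.56716156 113.30651093]
```

```bash
python3 - <<'E'
from plant import robot
from h import *
robot.goto([.60,-.05,.24],[PI,0,np.radians(30)]); robot.grip(.70,20)
c=(.482,.1195); o=[PI,0,np.radians(42)]
robot.goto([*c,.20],o); robot.move_straight([*c,.08],vel=.1); robot.sleep(.2)
hit=robot.move_straight([*c,.036-.014],vel=.03,contact_N=4); robot.sleep(.2); s=st(robot,f"down {hit}")
if not hit:
    robot.grip(0.0,40); s=st(robot,"closed"); z=s["tcp_pos"][2]
    robot.move_straight([*c,z+.03],vel=.05); st(robot,"lift")
    robot.move_straight([*c,.2],vel=.15)
    st(robot)
f=robot.grab_frame("wrist"); g=robot.grab_frame("side")
cv2.imwrite("pics/v1.png",np.hstack([cv2.resize(f["image"],(400,300))[:,:,::-1],cv2.resize(g["image"][60:260,200:460],(400,300))[:,:,::-1]]))
E
```

```text
down False t 44.4 tcp [0.4821 0.1195 0.0221] F [ 0.2 -0.5 -0.1] open 0.702
closed t 44.7 tcp [0.4821 0.1196 0.0223] F [-0.8 -0.4  5.5] open 0.477
lift t 45.4 tcp [0.4819 0.1196 0.0523] F [-0.3  0.1 -1. ] open 0.477
 t 46.6 tcp [0.4813 0.1194 0.1992] F [ 0.3  0.4 -1.2] open 0.479
```

View pics/v1.png

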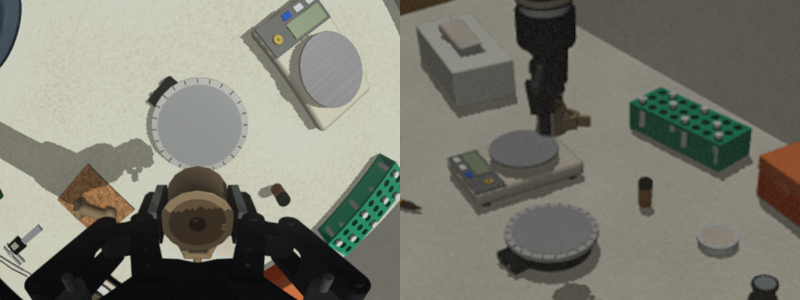

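The vertebra is held upright and centred in the jaws at (198,215), and the platter is empty. Now I place it on the balance pan.

```bash
python3 - <<'E'
from plant import robot
from h import *
place(robot,(.559,.330),np.radians(58),.0223+.014,.70,up=.25)
f=robot.grab_frame("wrist"); np.savez("w_v2.npz",**f); m2=dict(np.load("w_mat2.npz"))
a=ortho(f,(.559,.330),.09,.05,300); b=ortho(f,(.559,.330),.09,.086,300)
g=robot.grab_frame("side")["image"]
cv2.imwrite("pics/v2.png",np.hstack([a[:,:,::-1],b[:,:,::-1],cv2.resize(g[120:220,220:340],(180,150))[:,:,::-1].repeat(1,0) if 0 else cv2.copyMakeBorder(cv2.resize(g[120:220,220:340],(200,167)),0,133,0,0,0)[:,:,::-1]]))
E
```

```text
place True t 50.4 tcp [0.559  0.33   0.0364] F [-0.3 -0.   5.2] open 0.476
released t 51.0 tcp [0.5579 0.3296 0.0352] F [-0.1  0.6  0.6] open 0.698
up t 52.8 tcp [0.5581 0.3298 0.2485] F [0.7 0.  0.5] open 0.697
```

View pics/v2.png

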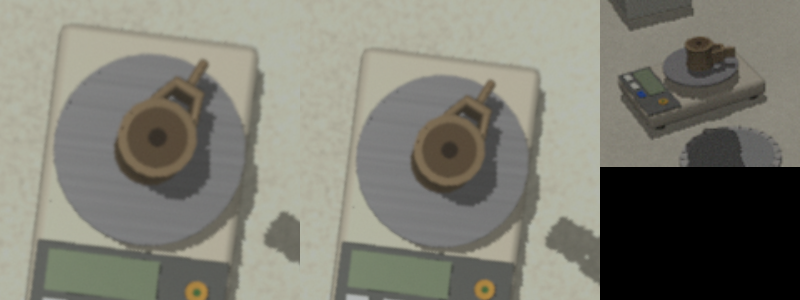

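The vertebra is upright on the pan, with its drum top at (449,150) in the z=0.086 patch, within about 1 mm of the pan centre at (150,150). Last, the toe bone goes to the turntable.

```bash
python3 - <<'E'
from plant import robot
from h import *
c=(.4398,-.1223); o=[PI,0,np.radians(-63)]
robot.goto([.52,.08,.25],[PI,0,np.radians(-20)])
robot.goto([*c,.18],o); robot.grip(.5,20); robot.move_straight([*c,.03],vel=.12); robot.sleep(.2)
hit=robot.move_straight([*c,-.004],vel=.03,contact_N=4); robot.sleep(.2); st(robot,f"down {hit}")
if not hit:
    robot.grip(0.0,40); s=st(robot,"closed"); z=s["tcp_pos"][2]
    robot.move_straight([*c,z+.03],vel=.06); st(robot,"lift"); robot.move_straight([*c,.17],vel=.15)
    t=(.4765,.128)
    place(robot,t,np.radians(-32),z+.03,.5,up=.25)
    f=robot.grab_frame("wrist"); np.savez("w_t2.npz",**f)
    robot.goto([.50,-.12,.36],[PI,0,np.radians(-14)]); 
    g=robot.grab_frame("scene")["image"]; h=robot.grab_frame("side")["image"]
    a=ortho(f,t,.09,.036,300); b=ortho(f,t,.09,.049,300)
    top=np.hstack([a,b,np.zeros((300,200,3),np.uint8)]); bot=np.hstack([cv2.resize(g[190:400,110:530],(400,200)),cv2.resize(h[130:380,200:640],(400,227))[:200]])
    cv2.imwrite("pics/t2.png",np.vstack([top,bot])[:,:,::-1]); st(robot)
E
```

```text
down False t 58.2 tcp [ 0.4399 -0.1222 -0.0039] F [ 0.5 -0.   0.1] open 0.5
closed t 58.5 tcp [ 0.4399 -0.1223 -0.0038] F [-0.7  0.3  4.7] open 0.244
lift t 59.2 tcp [ 0.4399 -0.1221  0.0264] F [-1.1 -0.4 -0.3] open 0.24
place True t 64.2 tcp [0.4765 0.1281 0.0262] F [-0.1  0.8  4.7] open 0.242
released t 64.8 tcp [0.4757 0.128  0.0256] F [ 0.9 -0.5 -0. ] open 0.499
up t 66.7 tcp [0.4756 0.128  0.2489] F [ 0.3 -0.1 -0.1] open 0.5
 t 67.9 tcp [ 0.5001 -0.1179  0.3588] F [-0.2  0.2  0.2] open 0.499
```

View pics/t2.png

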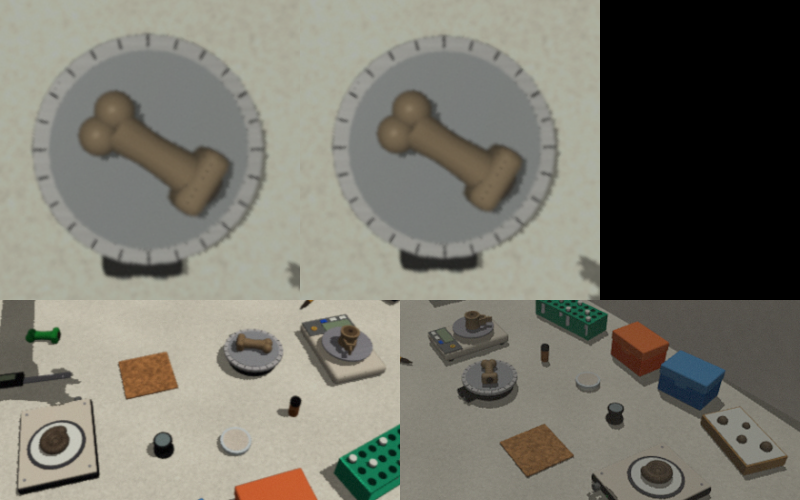

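All three fossils are in place. The bone is centred on the platter (about (452,150) against the platter at (148,150)), the ammonite is on the glass, and the vertebra is on the pan. The bystanders are where they were, and the arm is clear, so I hand in.

```bash
python3 -c "
from plant import robot
robot.sleep(.3); print(robot.sense()['t']); robot.close_job()"
```

```text
68.1917
the job is handed in; nothing more can be done
```

I handed the job in at 68 s of the 112 s allowed, with all three fossils swapped. The toe bone waited on the cork mat while the ammonite went to the light base's glass and the vertebra to the balance pan. It then went to the turntable.

**Last checks from the cameras:**
- **Ammonite:** about 3 mm from the middle of the glass.
- **Vertebra and toe bone:** each within about 2 mm of the middle of its instrument, judged by eye from the rectified pictures.
- **Seating:** each fossil touched down within 0.5 mm of the height predicted from its pick-up, and in the pictures each looks the same side up.
- **Bystanders:** the petri dish, vial and loupe look unmoved in the final pictures. I did not re-measure their positions.

**What disagreed:**
- **Fingertip height:** touch and depth put the fingertips about 27 mm farther back than the TCP and `nose_length` suggest. Only part of that can be the open jaws standing back. I felt for the surface on the first two grasps and worked from those heights.
- **Camera offset:** the scene and side cameras differed by about 5 mm in x, so I relied on the wrist camera.

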